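# Open the bead jar in its holder and keep the lid in hand

### The arm

A 6-joint arm with a two-finger parallel gripper is mounted at the origin on the work surface. World frame = base frame: x ahead of the robot, y to its left, z up, the work surface at z = 0. Lengths are in m, angles in rad, forces in N, time in s.
With the tool pointing down it reaches from about 0.35 to 0.875 m from the base axis. Payload 4.2 kg.
Tool frame: the origin (TCP) lies midway between the tips of the shut fingers; the grasp point (between the pads) lies 19 mm behind it; x points along the fingers, y is the direction in which the jaws open and shut, and the axes are right-handed (so a half turn about x gives the same grasp; the last joint's range is limited). The gripper opens to 85 mm and grips with 20 to 120 N. Pads are 22 mm wide; open, the fingers measure 114 mm over their backs; the gripper's body (76 mm by 85 mm) begins 54 mm behind the grasp point. The pads swing forward as they close: fully open they stand 13 mm farther back than shut.
Start: joints at [0.259, 0.385, 0.008, 0, -1.194, -0.259], TCP at [0.625, 0, 0.231] pointing down, gripper open.
Joint ranges: [-3.14, 3.14], [-1.21, 2.06], [-1.07, 1.41], [-3.16, 2.05], [-2.99, -0.16], [-3.1, 3.1]. Speed limits (rad/s): [2.79, 2.79, 3.14, 3.14, 3.14, 3.14].

### API

Orientations are given as a unit quaternion [x, y, z, w].
In Python, from bench import * gives the robot as it stands.
- The arm moves only by the tool move_arm, never from a script. Its argument "moves" is a list of rows, each a list of 6 numbers: the shift along the tool's x, y, z in mm, then the turn, a rotation vector about the tool's x, y, z in degrees. In form: [[tx, ty, tz, ax, ay, az], ...]. A call has 1 to 12 rows; each row is the pose to reach, as a shift and turn from the pose commanded when the call began, along the tool's axes at that moment; what a row does not reach only later rows make up. A row lasts 1/8 s, in which the tool goes at most 62.5 mm and 10.7 degrees, less where a joint would pass 70% of its speed; a pose out of reach is approached as far as the arm can. A call with a gripper value outside its range is refused whole. "grip" is the opening, from 0 (shut) to 1 (fully open), set as the call begins (left out, the last holds). The fingers move at their own pace and stop on an object; the grip force is fixed at half the most. Time passes only in rows, so rows that repeat a pose let the fingers close. It gives the time, the measured TCP pose, the force and the opening at its end, in the units of the state.
- state(): the state, without advancing time (a new reading comes with each control period).
- capture(name): name is "scene" or "side" or "wrist"; returns a dict with "color" (400x640x3 uint8, blue, green, red), "K" (3x3 intrinsics, pixels), "view" (4x4, takes a point from world to camera coordinates); the wrist camera has in their place "T_tool_cam" (4x4, takes a point from camera to tool coordinates, whose origin is the TCP and whose axes are the tool frame's). Camera axes: x right, y up, looking along -z (the intrinsics and any distortion apply to the point x, -y, -z); pixel columns grow to the right and rows downward; lengths in m; the calibration is good to about 2 mm. The wrist camera is an equidistant fisheye: a pixel r from the principal point sees the ray r / f radians off the axis. A picture is of the moment at which its call begins: read the wrist's pose just before it. There is no depth.
- hand_in(): hands the job in, once; it reports no verdict.
Trained networks look in the newest picture that a camera, given by its name, has taken for a name from the list of things; names that differ only in an ending like _2 or _b are one class to them, and where a whole thing is asked for, a point or a joint stands for the part that bears it (a point fixed in the world has none). Each returns a list of dicts, best first, with "conf" (0 to 1); they miss things now and then, are a little off and sometimes report something else, mostly with a low value. They report only what shows in the picture. A call takes as long as a camera call.
- recognise(camera, label): "at" ([column, row] in pixels, amid what is visible of it).
- cut_out(camera, label): "pixels" (400x640 bool, what is visible of it) and "at" ([column, row] in pixels, amid what is visible of it).
- spot_point(camera, label): "at" ([column, row] in pixels: a listed point, or the origin of a listed thing).
The state is a dict: "t": time; "joint_positions": joint angles; "dq": joint speeds; "tau": joint torques, N m; "ee_pos": TCP position; "orientation": TCP orientation; "contact_force": force on the tool from outside, world axes, zero at the start; "wrist_torque": the same for the moment, N m; "finger_gap": opening from 0.0 (shut) to 1.0 (fully open).
Only numpy, scipy, OpenCV 4.12 (cv2) and the standard library are available. Lean on these libraries where they do the work, as an engineer would, in place of code of your own. Each camera call takes 0.05 s, during which the arm holds its last target.

### The job

Set the clear bead jar with the orange lid down in the empty square jar holder so that it cannot turn, then unscrew its tight lid anticlockwise until the threads let go and lift it clear, leaving the jar seated in the holder. Finish while still holding the lid level and still just above the open mouth (a finger's width or two), ready to go straight back on; do not drop the jar or the lid. Leave the blue-lidded jar in its own holder and everything else on the table where it is.

Things in the scene. Friction and masses are not known exactly. Their poses are not given: they have to be found in the camera images.
- jar: Loose square clear-plastic jar full of coloured beads, 0.35 to 0.5 kg with its orange lid. Body 62 x 62 mm with upright sides, 82 mm tall, white paper band; round neck above it up to the rim at 104 mm. Origin at the centre of its underside, z up, x and y square to its sides. The jar can be lifted and carried by its screwed-on lid.
- jar_mouth (a point): Centre of the jar's rim, on the jar's axis 104 mm above its underside; the rim is 43 mm across. Open once the lid is off.
- lid: Loose orange screw lid on the jar: 58 mm across, finely ribbed, 18 mm tall, 35 g, white tick on top along its own x axis. Origin at the centre of its lower edge, z up. It starts screwed tight, its x axis along the jar's x, lower edge 92.5 mm above the jar's underside (11.5 mm below the rim), top 110.5 mm above it.
- lid_top (a point): Centre of the lid's top. Three-lug quick thread with a sprung seal: loosens anticlockwise seen from above, rising 2 mm per radian; free after about 1.3 rad relative to the jar, lifts straight off between 1.4 and 1.8 rad, catches the next thread if turned to 2 rad unlifted. Takes about 0.5 to 1 N m, more than a free-standing jar resists; pulled up too early, the jar comes along.
- holder: Empty jar holder screwed to the table: grey block 92 x 92 x 46 mm high with a square well, and 24 mm wide, 6 mm high screw flanges on its +y and -y sides. Origin at the centre of its underside, x and y square to the well. Well 65 x 65 mm, flaring to 77 x 77 mm in its top 6 mm; floor 8 mm above the table. The jar fits in any quarter turn and can then twist only 0.05 rad either way.
- spare_holder: The other holder, the same shape and also screwed down, but occupied by the blue-lidded jar. Origin as for holder.
- spare_jar: Bystander: closed jar of the same size with a blue lid, standing in the spare holder. Origin at the centre of its underside; 110.5 mm tall.
- water_bottle: Bystander: clear water bottle with white cap, 64 mm across, 203 mm tall, standing. Origin at the centre of its underside.
- tumbler: Bystander: dark violet drinking tumbler with black lid, 91 mm across, 179 mm tall, standing. Origin at the centre of its underside.
- sanitiser: Bystander: pale green pump bottle with a blue band, 60 mm across, 168 mm tall, standing. Origin at the centre of its underside; nozzle towards its -x.
- uv_torch: Bystander: black hand torch lying along its own x, 127 mm long, 33 mm thick. Origin on the table below the middle of it.
- marker: Bystander: white marker pen with green cap lying along its own x, 120 mm long, 16 mm thick. Origin on the table below its middle.

How it is judged:
By the outcome, as a careful person would: the job done as asked, in the order asked, and still so for the second after the job is handed in, while the arm keeps its last pose, push and grip.
It also fails if it takes over 64 s, if anything falls off the work surface, if the arm or the gripper's body presses on something with over 40 N, if the wrist force passes 120 N, or if a joint passes its speed limit or range.

## Working session

There is one attempt and no reset: what is moved stays moved. The work goes in short steps, Python scripts to look and compute and a tool call to move; the robot and the scene stay as the last step left them, time stands still between calls to the robot, and variables do not carry over. Pictures are saved under pics/ and viewed, and the job is handed in when it is done.

Besides the shell and the picture viewer there is one more tool, called after ">>>" as name(argument=value, ...), one argument or row to a line, values as JSON. move_arm: Moves the arm, as the interface text tells. Its arguments: {"type":"object","properties":{"moves":{"type":"array","items":{"type":"array","items":{"type":"number"}}},"grip":{"type":"number"}},"required":["moves"]}

```bash
ls; mkdir -p pics; cat > h.py <<'E'
from bench import *
import numpy as np, cv2
from scipy.spatial.transform import Rotation as R
def ray(c,px,st=None):
    K=c["K"]
    if "view" in c:
        V=np.array(c["view"]);x=(px[0]-K[0][2])/K[0][0];y=(px[1]-K[1][2])/K[1][1]
        d=np.array([x,-y,-1.]);Rw=V[:3,:3].T
        return -Rw@V[:3,3],Rw@d/np.linalg.norm(d)
    u=np.array([(px[0]-K[0][2])/K[0][0],(px[1]-K[1][2])/K[1][1]]);th=np.linalg.norm(u)
    v=u/max(th,1e-9)*np.sin(th);d=np.array([v[0],-v[1],-np.cos(th)])
    T=np.array(c["T_tool_cam"]);Rt=R.from_quat(st["orientation"]).as_matrix()
    return np.array(st["ee_pos"])+Rt@T[:3,3],Rt@T[:3,:3]@d
def atz(c,px,z,st=None):
    o,d=ray(c,px,st);return o+d*(z-o[2])/d[2]
def proj(c,p,st=None):
    K=np.array(c["K"]);p=np.asarray(p,float)
    if "view" in c:
        V=np.array(c["view"]);q=V[:3,:3]@p+V[:3,3];return np.array([K[0,2]-K[0,0]*q[0]/q[2],K[1,2]+K[1,1]*q[1]/q[2]])
    T=np.array(c["T_tool_cam"]);Rt=R.from_quat(st["orientation"]).as_matrix()
    q=T[:3,:3].T@(Rt.T@(p-np.array(st["ee_pos"]))-T[:3,3])
    rr=np.hypot(q[0],q[1]);th=np.arctan2(rr,-q[2]);return np.array([K[0,2]+K[0,0]*th*q[0]/rr,K[1,2]-K[1,1]*th*q[1]/rr])
def tri(rays):
    A=0;b=0
    for o,d in rays:
        P=np.eye(3)-np.outer(d,d);A=A+P;b=b+P@o
    return np.linalg.solve(A,b)
E
python3 - <<'E'
from h import *
st=state();print(st)
for n in("scene","side","wrist"):
    c=capture(n);cv2.imwrite(f"pics/{n}0.png",c["color"]);print(n,c["K"],c.get("view",c.get("T_tool_cam")))
    for l in("jar","lid_top","holder","spare_holder","spare_jar","lid","jar_mouth"):
        print(l,[(np.round(q["at"]),round(q["conf"],2)) for q in spot_point(n,l)][:4],[(np.round(q["at"]),round(q["conf"],2)) for q in recognise(n,l)][:4])
E
```

```text
pics
{'t': 0.0, 'joint_positions': array([ 2.58632896e-01,  3.85595674e-01,  6.60315283e-03, -4.79826629e-04,
       -1.19398597e+00, -2.58643530e-01]), 'dq': array([ 0.00049541,  0.00221272,  0.00052067, -0.00025667, -0.00134977,
        0.00020569]), 'tau': array([-9.55001960e-04, -3.92286408e+01,  1.88399577e+01,  4.18616563e+00,
       -4.72148502e-03,  8.27910434e-07]), 'ee_pos': array([6.24414446e-01, 3.36735386e-05, 2.30191937e-01]), 'orientation': array([-0.4994286 ,  0.50063426,  0.50047693,  0.49945895]), 'contact_force': array([-1.45514349,  0.41388096,  0.16832231]), 'wrist_torque': array([-0.02224243, -0.00052659,  0.01256593]), 'finger_gap': 1.0028025695817862}
scene [[488.64416958   0.         314.14227779]
 [  0.         488.64416958 199.14291928]
 [  0.           0.           1.        ]] [[ 0.88181573  0.47127391  0.01737594 -0.56491025]
 [-0.28529494  0.50376164  0.8153717   0.11003108]
 [ 0.37551007 -0.72396486  0.578677   -1.9281157 ]
 [ 0.          0.          0.          1.        ]]
jar [(array([314., 218.]), 0.87)] [(array([314., 211.]), 0.69)]
lid_top [(arra
[... 1563 characters left out ...]
63115706e-01 -9.64764272e-01 -1.43367730e-01]
 [ 9.99999933e-01 -2.81130331e-04 -2.36048926e-04  5.75731590e-04]
 [-3.33332680e-04 -9.64764244e-01 -2.63115645e-01 -6.67138493e-02]
 [ 0.00000000e+00  0.00000000e+00  0.00000000e+00  1.00000000e+00]]
jar [(array([472., 142.]), 0.37)] [(array([317., 172.]), 0.78), (array([404., 316.]), 0.23)]
lid_top [(array([312., 207.]), 0.58)] [(array([314., 205.]), 0.74)]
holder [(array([424., 308.]), 0.67)] [(array([404., 314.]), 0.69)]
spare_holder [] [(array([440.,  28.]), 0.71)]
spare_jar [] [(array([458.,   9.]), 0.64)]
lid [(array([312., 202.]), 0.64)] [(array([311., 202.]), 0.78)]
jar_mouth [] [(array([320., 170.]), 0.59), (array([312., 204.]), 0.28)]
```

View images.

View pics/scene0.png

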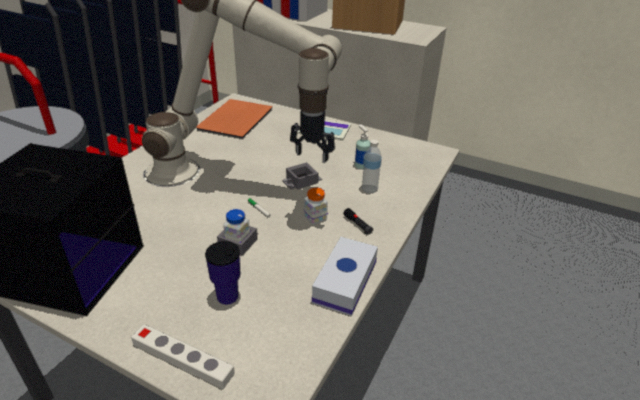

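View pics/side0.png

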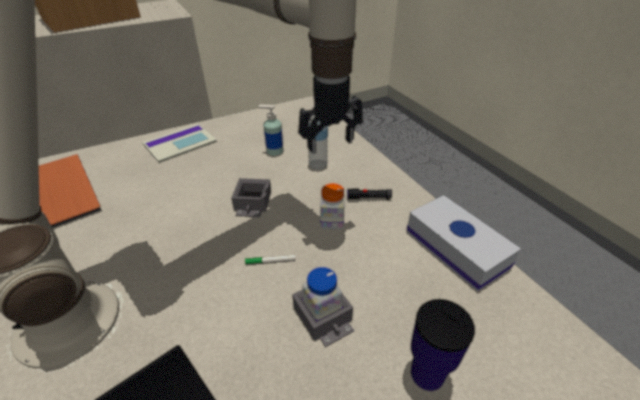

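View pics/wrist0.png

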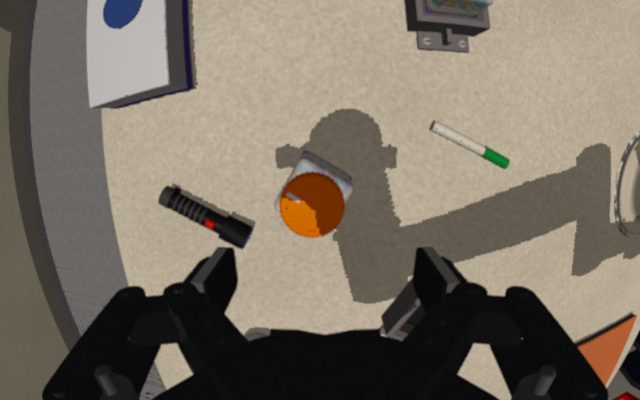

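```bash
python3 - <<'E'
from h import *
st=state();print(np.round(R.from_quat(st["orientation"]).as_matrix(),3))
cs={n:capture(n) for n in("scene","side","wrist")}
z={"jar":0,"lid_top":.1105,"holder":0,"spare_holder":0}
for l,zz in z.items():
    rs=[]
    for n,c in cs.items():
        for q in spot_point(n,l)[:2]: print(l,n,round(q["conf"],2),np.round(q["at"],1),np.round(atz(c,q["at"],zz,st),4))
for n,c in cs.items():
  for l in("lid","jar"):
    q=cut_out(n,l)
    for k in q[:1]:
        m=k["pixels"].astype(np.uint8);ys,xs=np.where(m);print(n,l,k["conf"],xs.min(),xs.max(),ys.min(),ys.max(),m.sum())
c=cs["wrist"];cv2.imwrite("pics/w1crop.png",cv2.resize(c["color"][130:350,200:460],None,fx=3,fy=2.7,interpolation=cv2.INTER_CUBIC))
c=cs["side"];cv2.imwrite("pics/s1crop.png",cv2.resize(c["color"][160:240,210:370],None,fx=5,fy=5,interpolation=cv2.INTER_CUBIC))
E
```

```text
[[ 0. -1. -0.]
 [-0. -0.  1.]
 [-1. -0. -0.]]
jar scene 0.88 [313.1 218.3] [0.6324 0.0077 0.    ]
jar side 0.98 [329.3 220. ] [0.6342 0.019  0.    ]
jar side 0.42 [255.  202.2] [0.4827 0.1845 0.    ]
jar wrist 0.6 [316.6 183.7] [0.6344 0.0126 0.    ]
lid_top scene 0.73 [313.7 194.1] [ 0.6382 -0.0026  0.1105]
lid_top side 0.55 [332.4 186.1] [0.6434 0.0211 0.1105]
lid_top wrist 0.72 [311.2 209.8] [0.6365 0.013  0.1105]
holder scene 0.88 [300.9 180.6] [0.4784 0.1949 0.    ]
holder scene 0.32 [261.5 207.1] [ 0.4409 -0.0251  0.    ]
holder side 0.73 [255.8 202.7] [0.4839 0.1813 0.    ]
holder wrist 0.91 [424.7 304.4] [0.4745 0.1952 0.    ]
spare_holder scene 0.65 [239.9 243.5] [ 0.4892 -0.2262  0.    ]
spare_holder side 0.75 [316.6 315.3] [ 0.4691 -0.2288  0.    ]
scene lid 0.75 308 323 188 201 186
scene jar 0.73 303 327 196 224 534
side lid 0.54 322 343 184 201 324
side jar 0.84 320 344 199 229 656
wrist lid 0.95 279 344 171 237 3341
wrist jar 0.77 275 352 151 208 1088
```

View pics/w1crop.png

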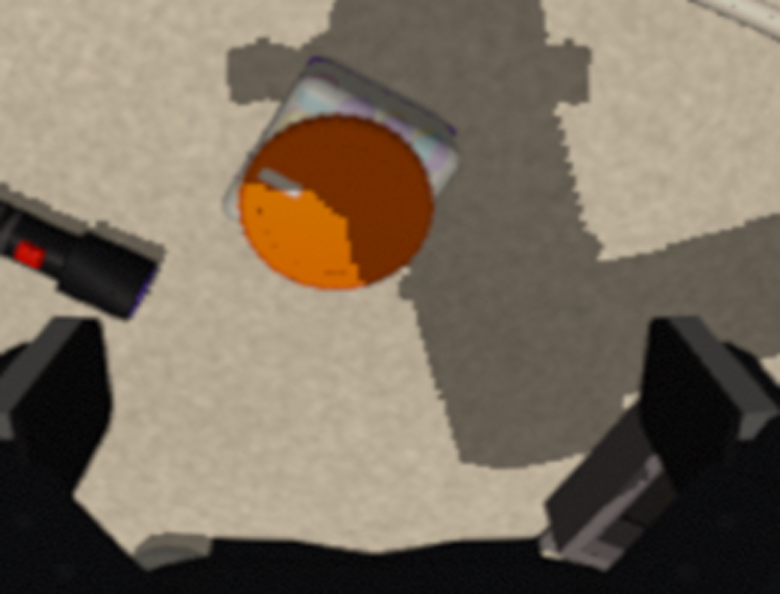

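View pics/s1crop.png

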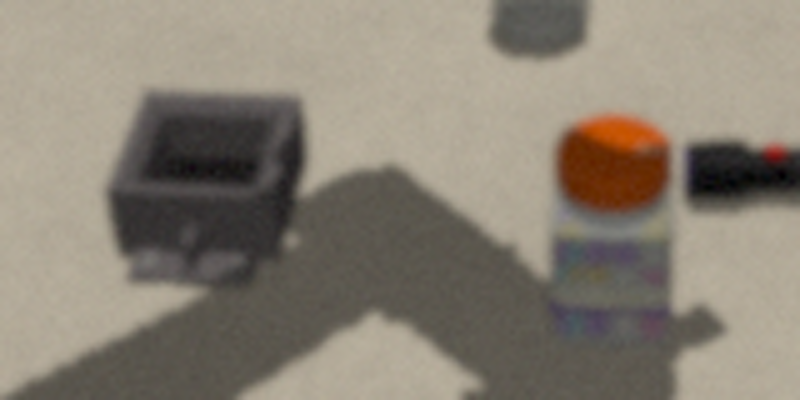

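```bash
python3 - <<'E'
from h import *
st=state()
cs={n:capture(n) for n in("scene","side")}
for l in("water_bottle","sanitiser","tumbler","uv_torch","marker"):
    for n,c in cs.items():
        for q in spot_point(n,l)[:1]: print(l,n,round(q["conf"],2),np.round(q["at"],1),np.round(atz(c,q["at"],0,st),4))
E
```

```text
water_bottle scene 0.15 [315.7 194.3] [0.5718 0.1411 0.    ]
water_bottle side 0.58 [321.7 163. ] [0.7428 0.2705 0.    ]
sanitiser scene 0.75 [358.4 163.8] [0.6213 0.4205 0.    ]
sanitiser side 0.69 [275.4 150.6] [0.6388 0.4113 0.    ]
tumbler scene 0.93 [225.8 295.9] [ 0.5868 -0.4339  0.    ]
tumbler side 0.72 [423.  372.3] [ 0.5885 -0.4293  0.    ]
uv_torch scene 0.85 [356.4 222.1] [0.7725 0.0621 0.    ]
uv_torch side 0.77 [367.4 200.5] [0.7696 0.0402 0.    ]
marker scene 0.59 [261.3 210. ] [ 0.4498 -0.04    0.    ]
marker side 0.82 [273.2 259.6] [ 0.4468 -0.0416  0.    ]
```

>>> move_arm(
  moves=[
    [0, 25, 30, 0, 0, 0],
    [0, 55, 75, 0, 0, 0],
    [0, 85, 120, 0, 0, 0],
    [0, 115, 160, 0, 0, 0],
    [0, 135, 185, 0, 0, 0],
    [0, 145, 195, 0, 0, 0],
    [0, 145, 195, 0, 0, 0],
    [0, 145, 195, 0, 0, 0],
  ],
)

```text
t: 4.9
ee_pos: [0.4805, 0.1944, 0.2313]
orientation: [-0.5, 0.5, 0.5, 0.5]
contact_force: [0.8, 0.3, -0.1]
finger_gap: 1.0
```

```bash
python3 - <<'E'
from h import *
st=state();print({k:np.round(v,3) for k,v in st.items()})
c=capture("wrist");cv2.imwrite("pics/w2.png",c["color"])
cv2.imwrite("pics/w2crop.png",cv2.resize(c["color"][80:300,190:450],None,fx=3,fy=2.7,interpolation=cv2.INTER_CUBIC))
np.save("w2.npy",{"c":c,"st":st},allow_pickle=True)
for q in spot_point("wrist","holder")[:2]: print(q["conf"],q["at"],atz(c,q["at"],0,st))
E
```

```text
{'t': np.float64(4.9), 'joint_positions': array([ 0.698,  0.203, -0.251,  0.   , -1.117, -0.699]), 'dq': array([-0.009,  0.004,  0.001, -0.001,  0.001, -0.003]), 'tau': array([ 3.4200e-01, -2.9374e+01,  1.8215e+01,  4.0420e+00, -1.0000e-03,
        1.0000e-03]), 'ee_pos': array([0.481, 0.194, 0.231]), 'orientation': array([-0.5,  0.5,  0.5,  0.5]), 'contact_force': array([ 0.795,  0.272, -0.085]), 'wrist_torque': array([-0.001, -0.007,  0.014]), 'finger_gap': np.float64(1.0)}
0.69 [328.2, 177.0] [0.47569795 0.19858193 0.        ]
```

View pics/w2.png

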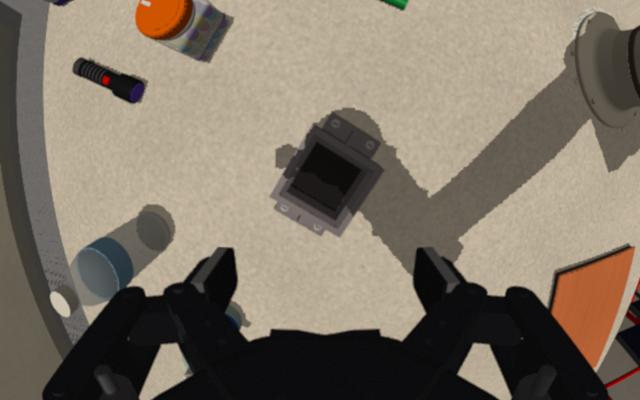

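View pics/w2crop.png

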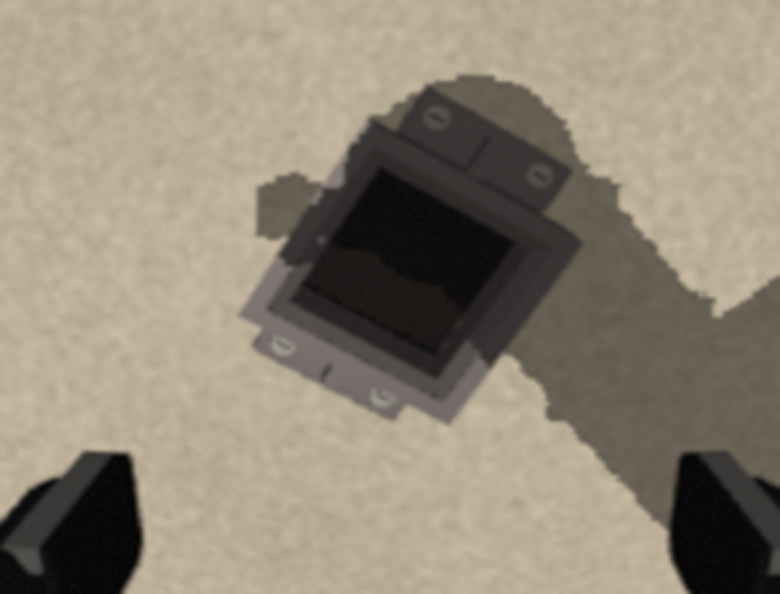

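```bash
cat > fit.py <<'E'
from h import *
from scipy.optimize import least_squares
def sq(x,y,a,s,z):
    P=np.array([[1,1],[1,-1],[-1,-1],[-1,1]])*s/2
    return np.c_[P@np.array([[np.cos(a),np.sin(a)],[-np.sin(a),np.cos(a)]])+[x,y],np.full(4,z)]
E
python3 - <<'E'
from fit import *
d=np.load("w2.npy",allow_pickle=True).item();c,st=d["c"],d["st"]
cr=np.array([(375,120),(582,243),(448,422),(240,317)],float)
px=np.c_[190+cr[:,0]/3,80+cr[:,1]/2.7]
W=np.array([atz(c,p,.046,st) for p in px]);print(W,W.mean(0))
print("sides",[np.linalg.norm(W[i]-W[(i+1)%4]) for i in range(4)],[np.degrees(np.arctan2(*(W[(i+1)%4]-W[i])[1::-1])) for i in range(4)])
img=c["color"].copy();img=cv2.resize(img[80:300,190:450],None,fx=3,fy=2.7,interpolation=cv2.INTER_CUBIC)
x,y=W.mean(0)[:2];e=[np.degrees(np.arctan2(*(W[(i+1)%4]-W[i])[1::-1]))%90 for i in range(4)];a=np.radians(np.mean(e));print(e)
for s,z in((.092,.046),(.077,.046),(.065,.04),(.065,.008)):
    P=np.array([proj(c,p,st) for p in sq(x,y,a,s,z)]);P=np.c_[(P[:,0]-190)*3,(P[:,1]-80)*2.7]
    cv2.polylines(img,[np.int32(P*8)],True,(0,255,0),1,cv2.LINE_AA,3)
cv2.imwrite("pics/f2.png",img)
E
```

```text
[[0.49014441 0.13335222 0.046     ]
 [0.41553082 0.18183616 0.046     ]
 [0.46334304 0.25842317 0.046     ]
 [0.54058785 0.21254766 0.046     ]] [0.47740153 0.1965398  0.046     ]
sides [np.float64(0.0889824662880576), np.float64(0.0902860929544636), np.float64(0.08984054520787595), np.float64(0.09389599583401241)] [np.float64(146.98417633302537), np.float64(58.02403545747111), np.float64(-30.705974405171727), np.float64(-122.49505106843445)]
[np.float64(56.984176333025374), np.float64(58.02403545747111), np.float64(59.29402559482827), np.float64(57.50494893156555)]
```

View pics/f2.png

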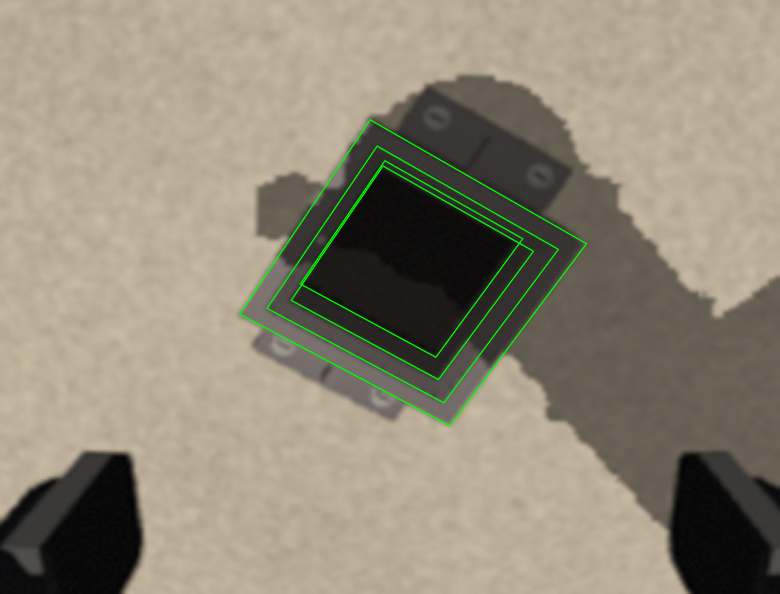

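>>> move_arm(
  moves=[
    [0, -25, -30, 0, 0, 0],
    [0, -60, -70, 0, 0, 0],
    [0, -95, -112, 0, 0, 0],
    [0, -125, -148, 0, 0, 0],
    [0, -148, -174, 0, 0, 0],
    [0, -155, -182, 0, 0, 0],
    [0, -155, -182, 0, 0, 0],
    [0, -155, -182, 0, 0, 0],
  ],
)

```text
t: 6.0
ee_pos: [0.6345, 0.0136, 0.2314]
orientation: [-0.5, 0.5, 0.5, 0.5]
contact_force: [-0.9, -0.3, 0.1]
finger_gap: 1.0
```

```bash
python3 - <<'E'
from h import *
st=state();print({k:np.round(v,4) for k,v in st.items() if k in("t","ee_pos","orientation")})
c=capture("wrist");cv2.imwrite("pics/w3.png",c["color"])
cv2.imwrite("pics/w3crop.png",cv2.resize(c["color"][100:260,240:400],None,fx=4.5,fy=3.75,interpolation=cv2.INTER_CUBIC))
np.save("w3.npy",{"c":c,"st":st},allow_pickle=True)
for q in spot_point("wrist","lid_top")[:2]: print(q["conf"],q["at"],atz(c,q["at"],.1105,st))
m=cut_out("wrist","lid")[0]["pixels"].astype(np.uint8)
cn=max(cv2.findContours(m,0,1)[0],key=cv2.contourArea);(e,ax,an)=cv2.fitEllipse(cn);print(e,ax,an,atz(c,e,.1105,st),atz(c,e,.105,st))
E
```

```text
{'t': np.float64(6.0), 'ee_pos': array([0.6345, 0.0136, 0.2314]), 'orientation': array([-0.5001,  0.4999,  0.5003,  0.4998])}
(322.07720947265625, 190.05911254882812) (64.59524536132812, 65.22032928466797) 158.1309051513672 [0.6361559  0.00853934 0.1105    ] [0.63620172 0.00982308 0.105     ]
```

View pics/w3crop.png

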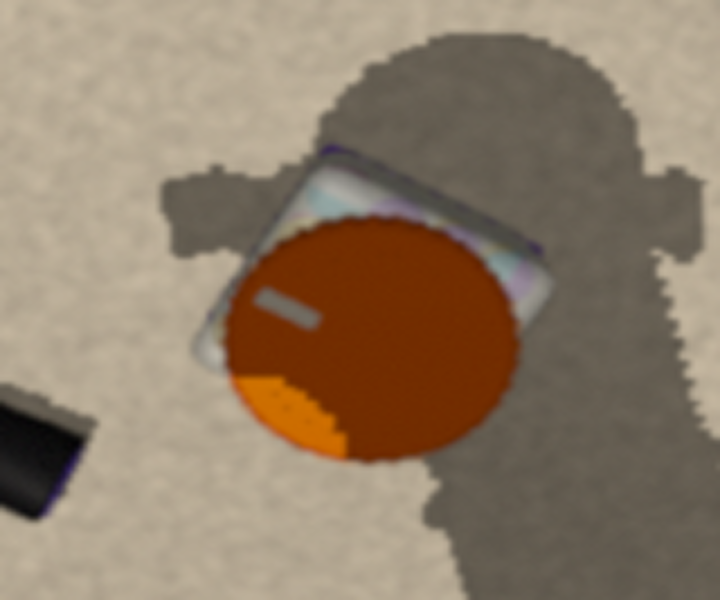

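```bash
python3 - <<'E'
from fit import *
d=np.load("w3.npy",allow_pickle=True).item();c,st=d["c"],d["st"]
f=lambda x,y,z:atz(c,(240+x/4.5,100+y/3.75),z,st)[:2]
L=lambda p,q:np.degrees(np.arctan2(*(q-p)[::-1]))
A,B,C=f(325,170,.082),f(550,280,.082),f(203,352,.082)
print(L(B,A),np.linalg.norm(A-B),L(C,A),np.linalg.norm(A-C),(B+C)/2)
A2,B2=f(328,148,0),f(540,250,0);print(L(B2,A2),np.linalg.norm(A2-B2))
print("tick",L(f(312,322,.1105),f(262,298,.1105)))
ellx=[f(x,y,.1105) for x,y in((225,335),(519,340),(372,214),(372,462))];print(ellx)
best=None
img0=cv2.resize(c["color"][100:260,240:400],None,fx=4.5,fy=3.75,interpolation=cv2.INTER_CUBIC)
x,y,a=.6355,.0105,np.radians(-30)
for s,z in((.062,.082),(.062,.0)):
    P=np.array([proj(c,p,st) for p in sq(x,y,a,s,z)]);P=np.c_[(P[:,0]-240)*4.5,(P[:,1]-100)*3.75]
    cv2.polylines(img0,[np.int32(P*8)],True,(0,255,0),1,cv2.LINE_AA,3)
t=np.linspace(0,6.28,60);P=np.array([proj(c,(x+.029*np.cos(k),y+.029*np.sin(k),.1105),st) for k in t]);P=np.c_[(P[:,0]-240)*4.5,(P[:,1]-100)*3.75]
cv2.polylines(img0,[np.int32(P*8)],True,(255,0,0),1,cv2.LINE_AA,3)
cv2.imwrite("pics/f3.png",img0)
E
```

```text
-30.35165586005501 0.055603664167217806 -119.68216628305842 0.05437028577947311 [0.63513798 0.00941836]
-29.915220958898892 0.06643335155947847
tick -30.702855296508854
[array([0.66436389, 0.00786598]), array([0.60692332, 0.00902833]), array([ 0.63562772, -0.02053279]), array([0.63566648, 0.03924119])]
```

View pics/f3.png

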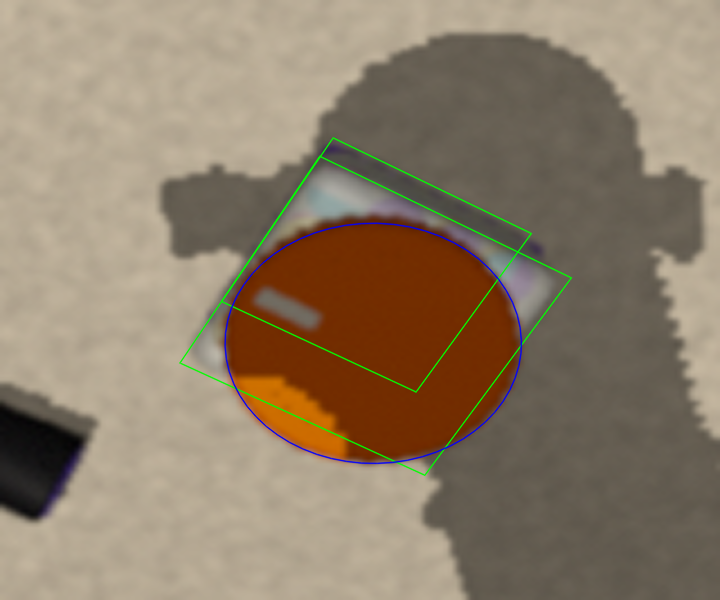

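>>> move_arm(
  moves=[
    [25, -1, -2, 0, 0, 0],
    [60, -1, -3, 0, 0, 0],
    [95, -1, -3, 0, 0, 0],
    [122, -1, -3, 0, 0, 0],
    [138, -1, -3, 0, 0, 0],
    [146, -1, -3, 0, 0, 0],
    [148, -1, -3, 0, 0, 0],
    [148, -1, -3, 0, 0, 0],
  ],
)

```text
t: 7.15
ee_pos: [0.6366, 0.0102, 0.0842]
orientation: [-0.5, 0.499, 0.5, 0.5]
contact_force: [0.1, 0.7, -0.2]
finger_gap: 1.002
```

```bash
python3 - <<'E'
from h import *
st=state();print({k:np.round(v,4) for k,v in st.items() if k in("t","ee_pos","orientation","contact_force")})
c=capture("wrist");a=c["color"]
s=capture("side")["color"];b=cv2.resize(s[120:240,260:420],(640,480),interpolation=cv2.INTER_CUBIC)
cv2.imwrite("pics/w4.png",a);cv2.imwrite("pics/s4.png",b)
E
```

```text
{'t': np.float64(7.15), 'ee_pos': array([0.6366, 0.0102, 0.0842]), 'orientation': array([-0.5004,  0.4994,  0.4997,  0.5004]), 'contact_force': array([ 0.0838,  0.7472, -0.1679])}
```

View pics/w4.png

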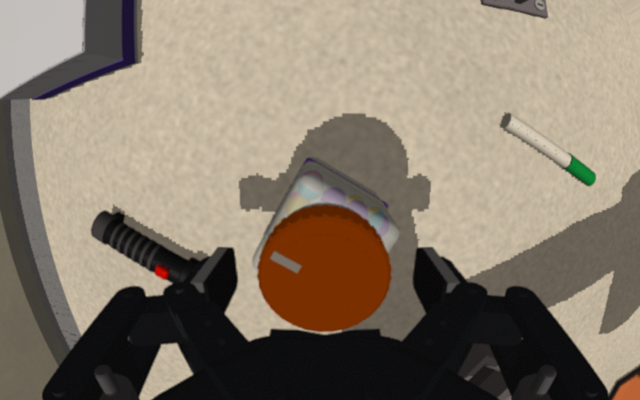

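View pics/s4.png

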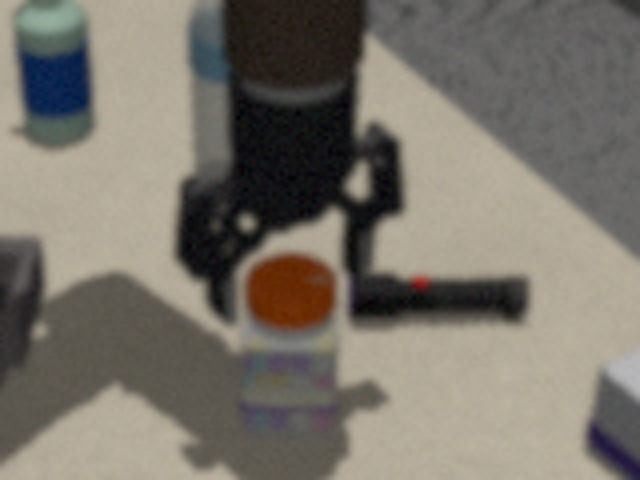

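```bash
python3 - <<'E'
from h import *
st=state();c=capture("wrist")
m=cut_out("wrist","lid")[0]["pixels"].astype(np.uint8)
cn=max(cv2.findContours(m,0,1)[0],key=cv2.contourArea);(e,ax,an)=cv2.fitEllipse(cn);print(e,ax,an,atz(c,e,.1105,st),st["ee_pos"])
print([proj(c,(.6366+s*.0425,.0102,.1115),st) for s in(-1,1)])
for l in("lid_top",):
  for q in spot_point("wrist",l): print(q["at"],atz(c,q["at"],.1105,st))
E
```

```text
(323.6283264160156, 268.8827209472656) (125.79450988769531, 132.2541961669922) 88.1288833618164 [0.63637659 0.0049524  0.1105    ] [0.63655058 0.0101217  0.08431441]
[array([419.42005203, 278.36494701]), array([227.17832342, 277.9732197 ])]
[324.0, 280.4] [0.63622216 0.0106267  0.1105    ]
```

```bash
python3 - <<'E'
from fit import *
st=state();c=capture("wrist")
m=cut_out("wrist","lid")[0]["pixels"].astype(np.uint8)
cn=max(cv2.findContours(m,0,1)[0],key=cv2.contourArea)[:,0]
for z in(.1105,.108):
  W=np.array([atz(c,p,z,st)[:2] for p in cn])
  r=least_squares(lambda v:np.hypot(*(W-v[:2]).T)-v[2],[.636,.01,.029],loss="soft_l1",f_scale=.0005);print(z,r.x,r.cost)
print(cn.min(0),cn.max(0))
a=c["color"].copy()
for y in(.005,.010):
  P=np.array([proj(c,(.6364+.029*np.cos(k),y+.029*np.sin(k),.1105),st) for k in np.linspace(0,6.28,60)])
  cv2.polylines(a,[np.int32(P*8)],True,(0,255,0) if y>.006 else (255,0,0),1,cv2.LINE_AA,3)
cv2.imwrite("pics/f4.png",cv2.resize(a[180:360,200:450],(750,540)))
E
```

```text
0.1105 [0.63638131 0.00812333 0.02997014] 8.601624095525332e-05
0.108 [0.63640133 0.00951137 0.03061298] 8.864774420176877e-05
[256 206] [390 331]
```

View pics/f4.png

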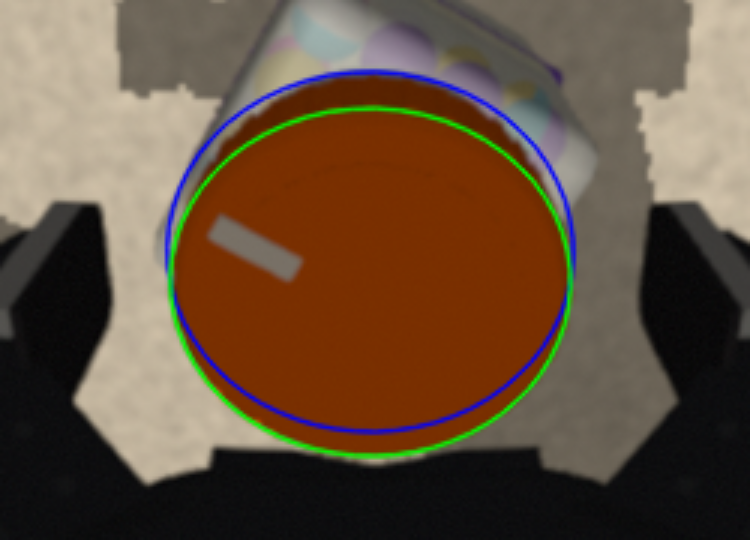

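>>> move_arm(
  grip=0,
  moves=[
    [0, 0, 0, 0, 0, 0],
    [0, 0, 0, 0, 0, 0],
    [0, 0, 0, 0, 0, 0],
    [0, 0, 0, 0, 0, 0],
    [0, 0, 0, 0, 0, 0],
    [0, 0, 0, 0, 0, 0],
  ],
)

```text
t: 8.25
ee_pos: [0.6366, 0.0101, 0.0838]
orientation: [0.5, -0.5, -0.5, -0.5]
contact_force: [1.1, 0.4, 3.0]
finger_gap: 0.659
```

>>> move_arm(
  moves=[
    [-3, 0, 0, 0, 0, 0],
    [-10, 0, 0, 0, 0, 0],
    [-22, 0, 0, 0, 0, 0],
    [-36, 0, 0, 0, 0, 0],
    [-50, 0, 0, 0, 0, 0],
    [-60, 0, 0, 0, 0, 0],
    [-67, 0, 0, 0, 0, 0],
    [-70, 0, 0, 0, 0, 0],
    [-70, 0, 0, 0, 0, 0],
  ],
)

```text
t: 9.38
ee_pos: [0.6358, 0.01, 0.1532]
orientation: [-0.5, 0.5, 0.5, 0.5]
contact_force: [0.3, 1.0, -5.1]
finger_gap: 0.664
```

```bash
python3 - <<'E'
from h import *
st=state();print({k:np.round(v,4) for k,v in st.items() if k in("t","ee_pos","orientation","contact_force","wrist_torque","finger_gap")})
c=capture("wrist");a=c["color"]
s=capture("side")["color"];b=cv2.resize(s[120:240,260:420],(640,480),interpolation=cv2.INTER_CUBIC)
cv2.imwrite("pics/w5.png",a);cv2.imwrite("pics/s5.png",b)
E
```

```text
{'t': np.float64(9.375), 'ee_pos': array([0.6358, 0.01  , 0.1532]), 'orientation': array([-0.4999,  0.5001,  0.5001,  0.5   ]), 'contact_force': array([ 0.3116,  0.9534, -5.1234]), 'wrist_torque': array([ 0.0295, -0.0169, -0.0066]), 'finger_gap': np.float64(0.6639)}
```

View pics/w5.png

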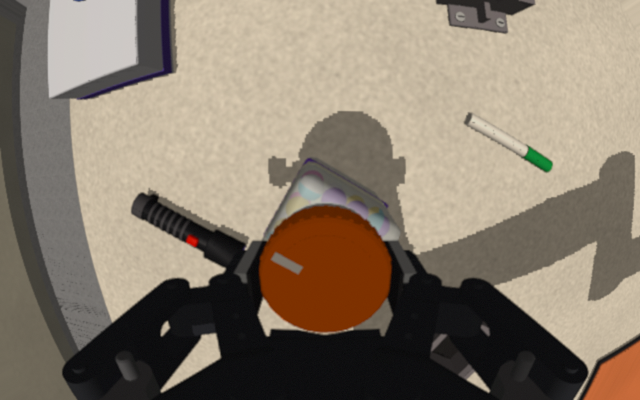

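View pics/s5.png

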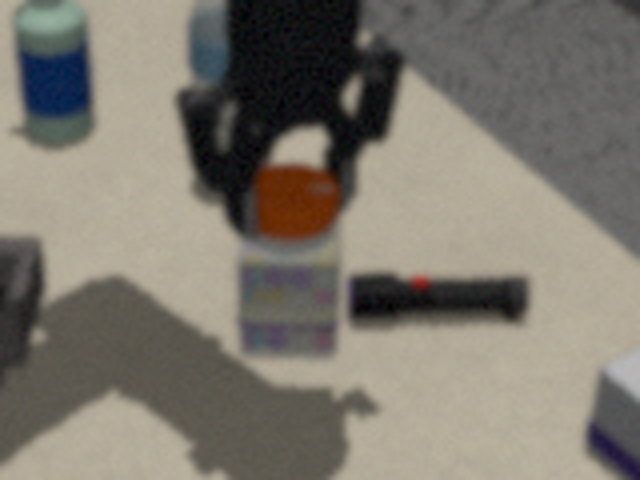

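>>> move_arm(
  moves=[
    [0, 12, 14, 0, 0, 0],
    [0, 38, 44, 0.5, 0, 0],
    [0, 68, 80, 1, 0, 0],
    [0, 98, 116, 1.7, 0, 0],
    [0, 126, 149, 1.7, 0, 0],
    [0, 146, 172, 1.7, 0, 0],
    [0, 156, 184, 1.7, 0, 0],
    [0, 158, 186, 1.7, 0, 0],
    [0, 158, 186, 1.7, 0, 0],
    [0, 158, 186, 1.7, 0, 0],
  ],
)

```text
t: 10.72
ee_pos: [0.4784, 0.1954, 0.1532]
orientation: [-0.492, 0.508, 0.492, 0.508]
contact_force: [0.4, 0.1, -4.1]
finger_gap: 0.656
```

```bash
python3 - <<'E'
from h import *
st=state();print({k:np.round(v,4) for k,v in st.items() if k in("t","ee_pos","orientation","contact_force","wrist_torque","finger_gap","joint_positions")})
s=capture("side");np.save("s6.npy",s,allow_pickle=True);c=capture("wrist")
cv2.imwrite("pics/w6.png",c["color"])
b=cv2.resize(s["color"][130:240,190:340],(750,550),interpolation=cv2.INTER_CUBIC);cv2.imwrite("pics/s6.png",b)
s=capture("scene");b=cv2.resize(s["color"][120:200,240:360],(720,480),interpolation=cv2.INTER_CUBIC);cv2.imwrite("pics/c6.png",b)
E
```

```text
{'t': np.float64(10.725), 'joint_positions': array([ 7.022e-01,  2.765e-01, -3.674e-01,  2.000e-04, -9.272e-01,
       -7.332e-01]), 'ee_pos': array([0.4784, 0.1954, 0.1532]), 'orientation': array([-0.4923,  0.5077,  0.4922,  0.5076]), 'contact_force': array([ 0.4254,  0.1119, -4.0841]), 'wrist_torque': array([0.0283, 0.0051, 0.0029]), 'finger_gap': np.float64(0.6563)}
```

View pics/s6.png

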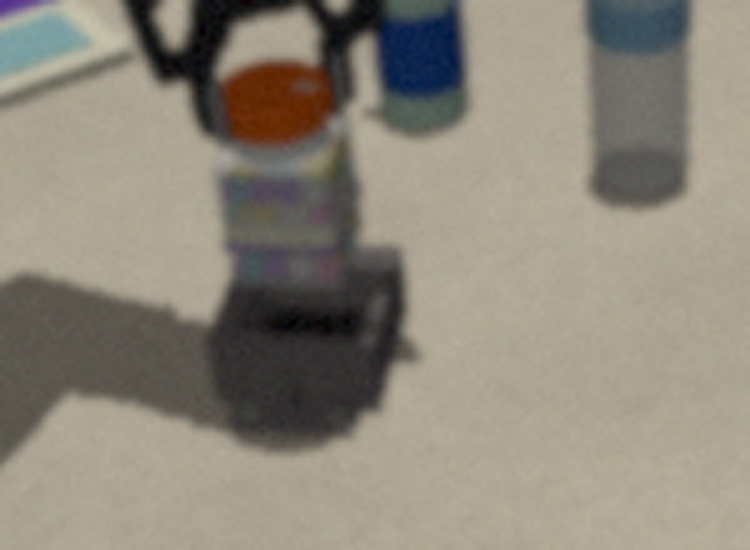

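View pics/w6.png

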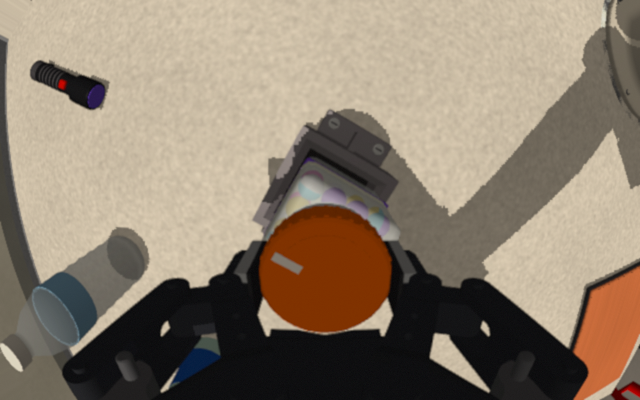

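View pics/c6.png

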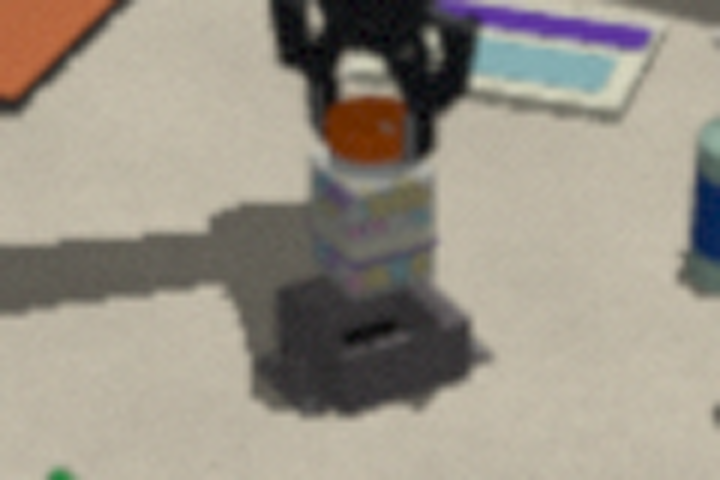

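>>> move_arm(
  moves=[
    [5, 1, 1, 0, 0, 0],
    [13, 1, 1, 0, 0, 0],
    [20, 1, 1, 0, 0, 0],
    [25, 1, 1, 0, 0, 0],
    [28, 1, 1, 0, 0, 0],
    [32, 1, 1, 0, 0, 0],
    [36, 1, 1, 0, 0, 0],
    [36, 1, 1, 0, 0, 0],
  ],
)

```text
t: 11.88
ee_pos: [0.4772, 0.1969, 0.1166]
orientation: [-0.493, 0.507, 0.492, 0.507]
contact_force: [1.8, -1.3, -4.9]
finger_gap: 0.659
```

```bash
python3 - <<'E'
from h import *
st=state();print({k:np.round(v,4) for k,v in st.items() if k in("t","ee_pos","orientation","contact_force","wrist_torque","finger_gap")})
s=capture("side");c=capture("wrist")
cv2.imwrite("pics/w7.png",c["color"][80:350,180:460])
b=cv2.resize(s["color"][130:240,190:340],(750,550),interpolation=cv2.INTER_CUBIC);cv2.imwrite("pics/s7.png",b)
E
```

```text
{'t': np.float64(11.875), 'ee_pos': array([0.4772, 0.1969, 0.1166]), 'orientation': array([-0.4927,  0.5075,  0.4925,  0.5071]), 'contact_force': array([ 1.8237, -1.3201, -4.9073]), 'wrist_torque': array([-0.2823, -0.8995,  0.0294]), 'finger_gap': np.float64(0.6592)}
```

View pics/s7.png

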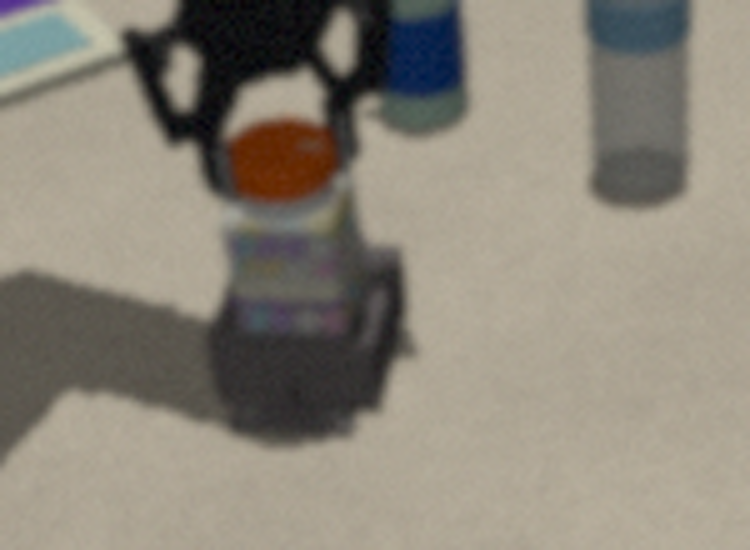

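View pics/w7.png

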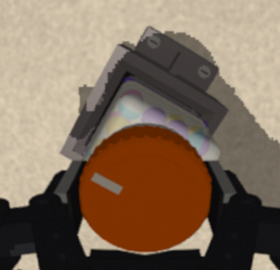

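>>> move_arm(
  moves=[
    [0, -1, -0.5, 0, 0, 0],
    [2, -1.2, -0.5, 0, 0, 0],
    [6, -1.2, -0.5, 0, 0, 0],
    [10, -1.2, -0.5, 0, 0, 0],
    [14, -1.2, -0.5, 0, 0, 0],
    [16, -1.2, -0.5, 0, 0, 0],
    [16, -1.2, -0.5, 0, 0, 0],
  ],
)

```text
t: 12.85
ee_pos: [0.478, 0.1964, 0.101]
orientation: [-0.492, 0.508, 0.493, 0.507]
contact_force: [-0.1, -0.8, -4.2]
finger_gap: 0.656
```

```bash
python3 - <<'E'
from h import *
st=state();print({k:np.round(v,4) for k,v in st.items() if k in("t","ee_pos","orientation","contact_force","wrist_torque","finger_gap")})
E
```

```text
{'t': np.float64(12.85), 'ee_pos': array([0.478 , 0.1964, 0.101 ]), 'orientation': array([-0.4925,  0.5076,  0.4926,  0.5071]), 'contact_force': array([-0.14  , -0.8464, -4.2062]), 'wrist_torque': array([-0.0918, -0.1636,  0.0424]), 'finger_gap': np.float64(0.6565)}
```

>>> move_arm(
  moves=[
    [3, 0, -0.3, 0, 0, 0],
    [6, 0, -0.3, 0, 0, 0],
    [8, 0, -0.3, 0, 0, 0],
    [9, 0, -0.3, 0, 0, 0],
    [9.5, 0, -0.3, 0, 0, 0],
    [9.5, 0, -0.3, 0, 0, 0],
  ],
)

```text
t: 13.6
ee_pos: [0.4782, 0.1962, 0.092]
orientation: [-0.493, 0.507, 0.493, 0.507]
contact_force: [-0.7, -1.1, -2.5]
finger_gap: 0.659
```

```bash
python3 - <<'E'
from h import *
st=state();print({k:np.round(v,4) for k,v in st.items() if k in("t","ee_pos","orientation","contact_force","wrist_torque","finger_gap")})
E
```

```text
{'t': np.float64(13.6), 'ee_pos': array([0.4782, 0.1962, 0.092 ]), 'orientation': array([-0.4926,  0.5073,  0.4925,  0.5074]), 'contact_force': array([-0.7212, -1.1307, -2.4937]), 'wrist_torque': array([-0.1295,  0.1168, -0.0057]), 'finger_gap': np.float64(0.6587)}
```

>>> move_arm(
  moves=[
    [1, 0, 0, 0, 0, 0],
    [1.5, 0, 0, 0, 0, 0],
    [1.5, 0, 0, 0, 0, 0],
  ],
)

```text
t: 13.98
ee_pos: [0.4785, 0.1961, 0.0915]
orientation: [-0.493, 0.507, 0.492, 0.507]
contact_force: [-1.2, -1.8, 5.5]
finger_gap: 0.656
```

```bash
python3 - <<'E'
from h import *
st=state();print({k:np.round(v,4) for k,v in st.items() if k in("t","ee_pos","orientation","contact_force","wrist_torque","finger_gap")})
s=capture("side");c=capture("wrist")
cv2.imwrite("pics/w8.png",c["color"][80:350,180:460])
b=cv2.resize(s["color"][130:240,190:340],(750,550),interpolation=cv2.INTER_CUBIC);cv2.imwrite("pics/s8.png",b)
E
```

```text
{'t': np.float64(13.975), 'ee_pos': array([0.4785, 0.1961, 0.0915]), 'orientation': array([-0.4929,  0.5071,  0.4924,  0.5075]), 'contact_force': array([-1.1826, -1.8481,  5.5394]), 'wrist_torque': array([-0.6704,  0.7078,  0.0651]), 'finger_gap': np.float64(0.6562)}
```

View pics/s8.png

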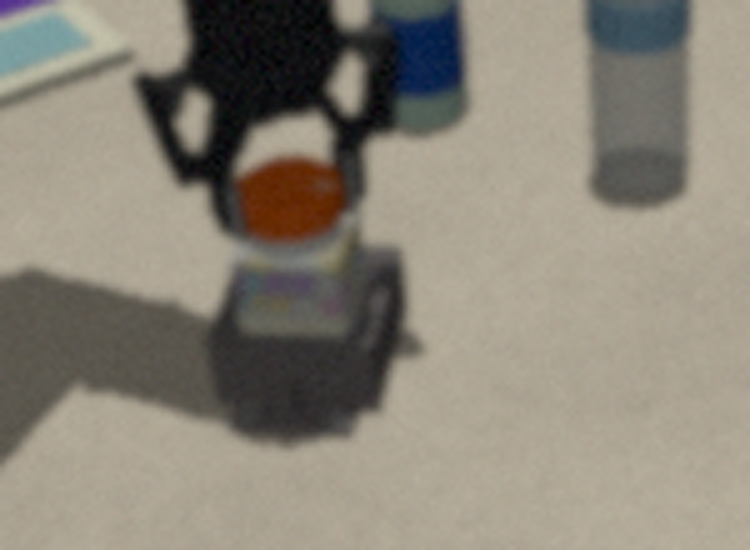

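View pics/w8.png

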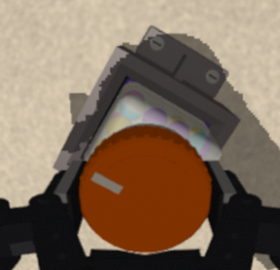

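>>> move_arm(
  moves=[
    [-0.5, 0, 0, -4, 0, 0],
    [-0.5, 0, 0, -10, 0, 0],
    [-0.8, 0, 0, -16, 0, 0],
    [-1, 0, 0, -22, 0, 0],
    [-1.2, 0, 0, -28, 0, 0],
    [-1.4, 0, 0, -34, 0, 0],
    [-1.6, 0, 0, -40, 0, 0],
    [-1.6, 0, 0, -40, 0, 0],
  ],
)

```text
t: 15.08
ee_pos: [0.4787, 0.1965, 0.0924]
orientation: [0.637, -0.308, -0.636, -0.309]
contact_force: [0.2, -0.6, 1.2]
finger_gap: 0.664
```

```bash
python3 - <<'E'
from h import *
st=state();print({k:np.round(v,4) for k,v in st.items() if k in("t","ee_pos","orientation","contact_force","wrist_torque","finger_gap","joint_positions")})
print(R.from_quat(st["orientation"]).as_matrix()[:,1])
s=capture("side");c=capture("wrist")
cv2.imwrite("pics/w9.png",c["color"])
b=cv2.resize(s["color"][130:240,190:340],(750,550),interpolation=cv2.INTER_CUBIC);cv2.imwrite("pics/s9.png",b)
E
```

```text
{'t': np.float64(15.075), 'joint_positions': array([ 7.037e-01,  3.537e-01, -4.392e-01,  3.000e-04, -7.764e-01,
       -3.630e-02]), 'ee_pos': array([0.4787, 0.1965, 0.0924]), 'orientation': array([ 0.6365, -0.3081, -0.6359, -0.309 ]), 'contact_force': array([ 0.2186, -0.5517,  1.1889]), 'wrist_torque': array([-0.2103,  0.1367,  0.0936]), 'finger_gap': np.float64(0.6645)}
[-0.7852795  -0.61913969 -0.00146963]
```

View pics/s9.png

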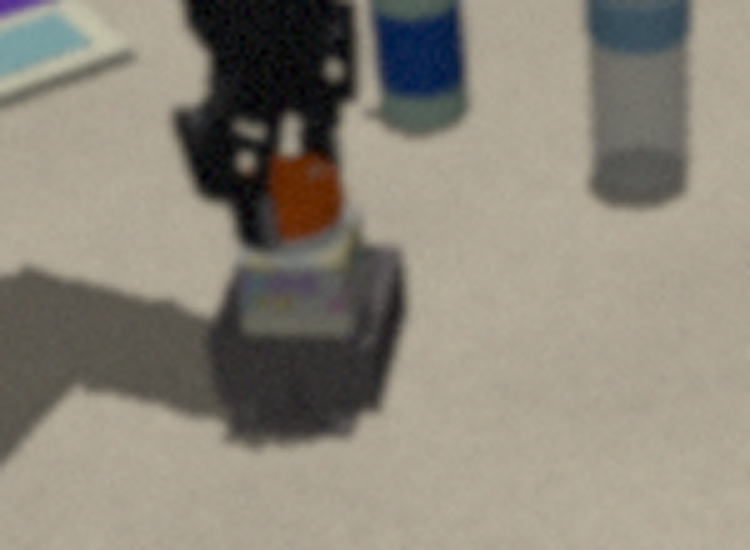

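View pics/w9.png

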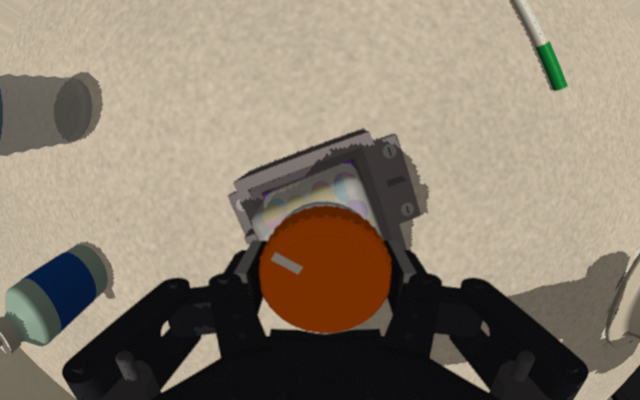

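>>> move_arm(
  moves=[
    [-0.2, 0, 0, -4, 0, 0],
    [-0.4, 0, 0, -10, 0, 0],
    [-0.6, 0, 0, -16, 0, 0],
    [-0.8, 0, 0, -22, 0, 0],
    [-1, 0, 0, -28, 0, 0],
    [-1.2, 0, 0, -34, 0, 0],
    [-1.4, 0, 0, -40, 0, 0],
    [-1.6, 0, 0, -46, 0, 0],
    [-1.8, 0, 0, -51, 0, 0],
    [-1.9, 0, 0, -54, 0, 0],
    [-1.9, 0, 0, -54, 0, 0],
  ],
)

```text
t: 16.55
ee_pos: [0.4784, 0.1966, 0.0939]
orientation: [0.707, 0.014, -0.707, 0.013]
contact_force: [1.1, 0.6, -0.8]
finger_gap: 0.661
```

```bash
python3 - <<'E'
from h import *
st=state();print({k:np.round(v,4) for k,v in st.items() if k in("t","ee_pos","orientation","contact_force","wrist_torque","finger_gap","joint_positions")})
v=R.from_quat(st["orientation"]).as_matrix()[:,1];print(v,np.degrees(np.arctan2(-v[1],-v[0]))+1.7)
s=capture("side");c=capture("wrist")
cv2.imwrite("pics/w10.png",c["color"])
b=cv2.resize(s["color"][130:240,190:340],(750,550),interpolation=cv2.INTER_CUBIC);cv2.imwrite("pics/s10.png",b)
E
```

```text
{'t': np.float64(16.55), 'joint_positions': array([ 7.039e-01,  3.516e-01, -4.375e-01, -1.000e-04, -7.807e-01,
        9.056e-01]), 'ee_pos': array([0.4784, 0.1966, 0.0939]), 'orientation': array([ 0.7072,  0.0139, -0.7067,  0.0134]), 'contact_force': array([ 1.0885,  0.5576, -0.7584]), 'wrist_torque': array([ 0.0086, -0.0167,  0.0191]), 'finger_gap': np.float64(0.6615)}
[ 3.86132168e-02 -9.99253989e-01 -6.97037639e-04] 93.91292502963489
```

View pics/s10.png

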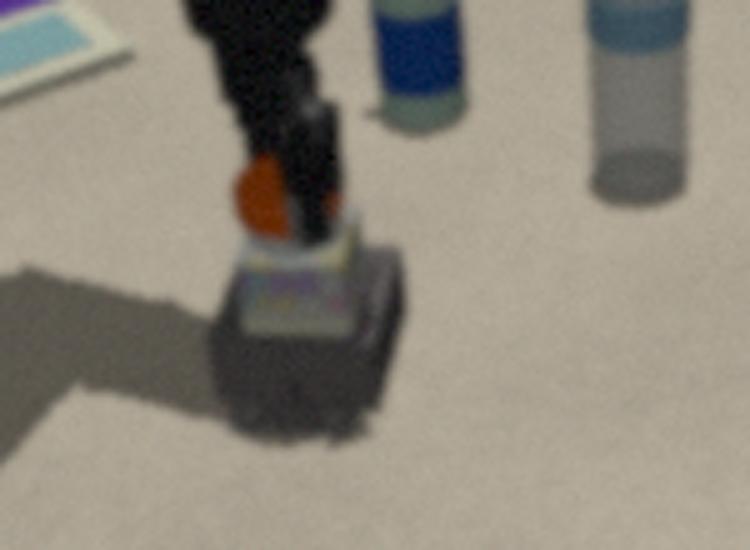

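View pics/w10.png

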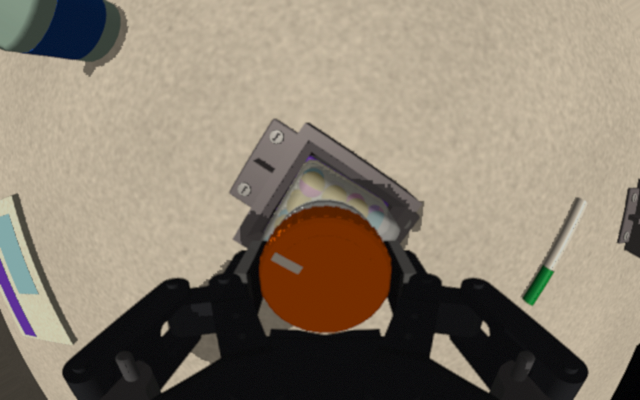

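>>> move_arm(
  moves=[
    [-1, 0, 0, 0, 0, 0],
    [-2.5, 0, 0, 0, 0, 0],
    [-4, 0, 0, 0, 0, 0],
    [-5, 0, 0, 0, 0, 0],
    [-5, 0, 0, 0, 0, 0],
    [-5, 0, 0, 0, 0, 0],
  ],
)

```text
t: 17.4
ee_pos: [0.4781, 0.1962, 0.0988]
orientation: [-0.707, -0.014, 0.707, -0.014]
contact_force: [0.0, -0.3, -1.5]
finger_gap: 0.657
```

```bash
python3 - <<'E'
from h import *
st=state();print({k:np.round(v,4) for k,v in st.items() if k in("t","ee_pos","orientation","contact_force","wrist_torque","finger_gap","joint_positions")})
s=capture("side")
b=cv2.resize(s["color"][130:240,190:340],(750,550),interpolation=cv2.INTER_CUBIC);cv2.imwrite("pics/s11.png",b)
E
```

```text
{'t': np.float64(17.4), 'joint_positions': array([ 0.7037,  0.3445, -0.4326, -0.    , -0.7937,  0.9072]), 'ee_pos': array([0.4781, 0.1962, 0.0988]), 'orientation': array([-0.7069, -0.0142,  0.707 , -0.0142]), 'contact_force': array([ 0.0262, -0.3123, -1.5049]), 'wrist_torque': array([ 0.0265, -0.0024, -0.013 ]), 'finger_gap': np.float64(0.6573)}
```

View pics/s11.png

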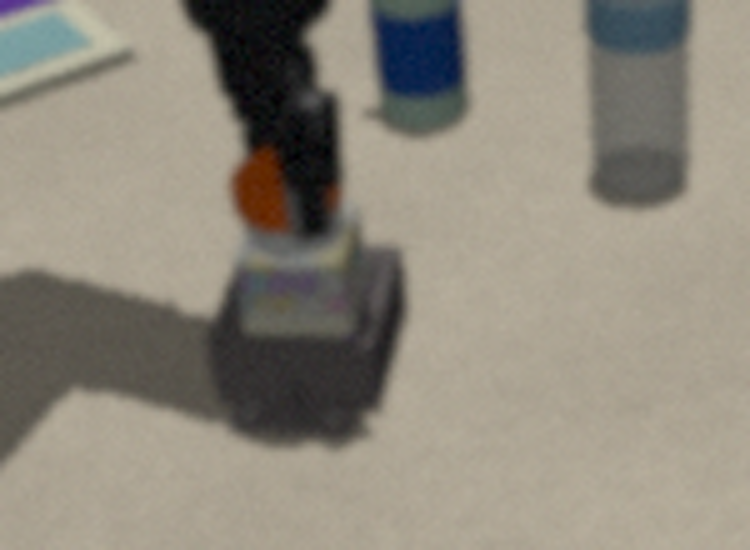

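>>> move_arm(
  moves=[
    [-2, 0, 0, 0, 0, 0],
    [-5, 0, 0, 0, 0, 0],
    [-9, 0, 0, 0, 0, 0],
    [-14, 0, 0, 0, 0, 0],
    [-18, 0, 0, 0, 0, 0],
    [-21, 0, 0, 0, 0, 0],
    [-23, 0, 0, 0, 0, 0],
    [-23, 0, 0, 0, 0, 0],
    [-23, 0, 0, 0, 0, 0],
    [-23, 0, 0, 0, 0, 0],
  ],
)

```text
t: 18.7
ee_pos: [0.4781, 0.1962, 0.1216]
orientation: [-0.707, -0.014, 0.707, -0.014]
contact_force: [-0.3, 0.1, -0.9]
finger_gap: 0.66
```

```bash
python3 - <<'E'
from h import *
st=state();print({k:np.round(v,4) for k,v in st.items() if k in("t","ee_pos","orientation","contact_force","wrist_torque","finger_gap","dq")})
s=capture("side");c=capture("wrist");cv2.imwrite("pics/w12.png",c["color"])
b=cv2.resize(s["color"][130:240,190:340],(750,550),interpolation=cv2.INTER_CUBIC);cv2.imwrite("pics/s12.png",b)
print([ (q["at"],q["conf"]) for q in spot_point("side","jar_mouth")])
s=capture("scene");b=cv2.resize(s["color"][120:200,240:360],(720,480),interpolation=cv2.INTER_CUBIC);cv2.imwrite("pics/c12.png",b)
E
```

```text
{'t': np.float64(18.7), 'dq': array([-0.0002, -0.0006, -0.0002,  0.0005, -0.0014,  0.001 ]), 'ee_pos': array([0.4781, 0.1962, 0.1216]), 'orientation': array([-0.7068, -0.0141,  0.7071, -0.0143]), 'contact_force': array([-0.317 ,  0.0896, -0.8611]), 'wrist_torque': array([-0.0185, -0.0238,  0.0271]), 'finger_gap': np.float64(0.6601)}
[([245.5, 166.6], 0.67)]
```

View pics/s12.png

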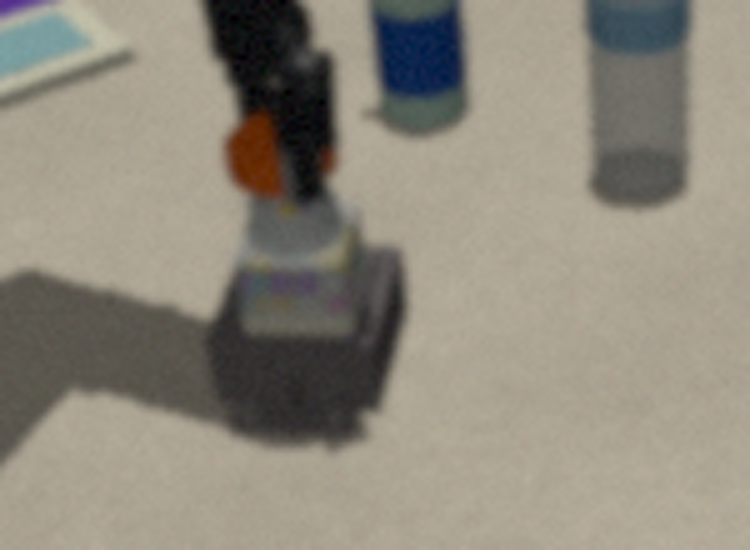

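View pics/w12.png

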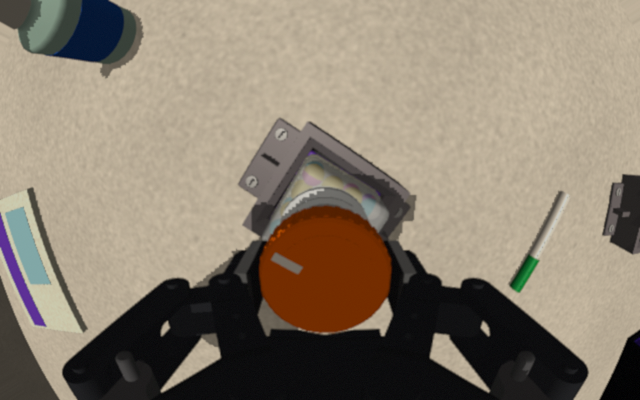

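View pics/c12.png

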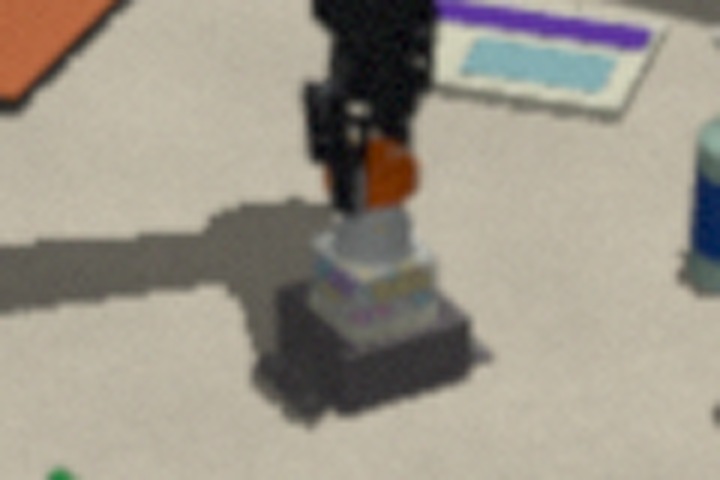

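```bash
python3 - <<'E'
from bench import *
print(hand_in()); s=state(); print(s["t"],s["ee_pos"],s["finger_gap"])
E
```

```text
the job is handed in; nothing more can be done
None
the job is handed in; nothing more can be done
```

The orange-lidded jar is seated in the empty holder, its lid is off, and the gripper is holding the lid level above the open mouth. I handed the job in at about 19 s of the 64 s limit.

- **Seating:** I carried the jar by its lid and lowered it into the well. It touched one side lightly on the way down, so I shifted it about 1 mm. It then reached the floor with about 5 N of push.
- **Unscrewing:** I turned the lid about 94° (1.64 rad) anticlockwise, letting it rise with the thread. The white tick stayed fixed relative to the gripper, so the lid did not slip.
- **Lifting:** I raised the lid straight up. The force stayed between about -0.9 and -1.5 N, well short of the jar's weight, so the jar did not come along.
- **Final checks:** All three cameras show the jar still in the holder with its neck exposed and the lid in the grip. From the arm's height readings, the lid's lower edge is about 19 mm above the rim. The arm was still, and the gripper opening was steady at 0.66.
- **Other objects:** I saw nothing else moved, but the last close-ups did not show the blue-lidded jar, tumbler and torch, and I did not measure the other things again. No check failed.

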